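# Index the movement carriage to the loupe station

## Robot

A 6-joint arm with a two-finger parallel gripper is mounted at the origin on the work surface. World frame = base frame: x ahead of the robot, y to its left, z up, the work surface at z = 0. Lengths are in mm, angles in rad, forces in N, time in s.
With the tool pointing down it reaches from about 350 to 775 mm from the base axis. Payload 7.3 kg.
Tool frame: the origin (TCP) lies at the very end of the fingers, on their centre line; the grasp point (between the pads) lies 19 mm behind it; x points along the fingers, z is the direction in which the jaws open and shut, and the axes are right-handed (so a half turn about x gives the same grasp; the last joint's range is limited). The gripper opens to 92 mm and grips with 3 to 60 N. Pads are 19 mm wide; open, the fingers measure 130 mm over their backs; the gripper's body (75 mm by 190 mm) begins 47 mm behind the grasp point.
Start: joints at [0.992, 0.342, 1.524, -0, 1.275, -0.146], TCP at [220.181, 476.619, 226.741] pointing down, gripper open.
Joint ranges: [-2.53, 2.53], [-0.77, 2.02], [0.04, 2.7], [-1, 4.14], [0.28, 2.66], [-3.11, 3.11]. Speed limits (rad/s): [2.57, 2.57, 3.14, 3.14, 3.14, 3.14].

## Interface

Orientations are given as [roll, pitch, yaw] about the fixed x, y, z axes, in that order (R = Rz(yaw) Ry(pitch) Rx(roll)).
In Python, from plant import * gives the robot as it stands.
- The arm moves only by the tool carry_out, never from a script. Its argument "rows" is a list of rows, each a list of 4 numbers: the shift along the world's x, y, z in mm, then the turn about the world's z in degrees. In form: [[x, y, z, twist], ...]. A call has 1 to 20 rows; each row is the pose to reach, as a shift and turn from the pose measured when the call began; what a row does not reach only later rows make up. A row lasts 1/12 s, in which the tool goes at most 41.7 mm and 7.16 degrees, less where a joint would pass 70% of its speed; a pose out of reach is approached as far as the arm can. A call with a gripper value outside its range is refused whole. "hand" is the finger opening in mm, from 0 to 91.8, set as the call begins (left out, the last holds). The fingers move at their own pace and stop on an object; the grip force is fixed at half the most. Time passes only in rows, so rows that repeat a pose let the fingers close. It gives the time, the measured TCP pose, the force and the opening at its end, in the units of the state.
- get_obs(): the state, without advancing time (a new reading comes with each control period).
- capture(name): name is "side" or "top" or "wrist"; returns the picture (400x640x3 uint8, red, green, blue); there is no depth.
- camera_info(name): a dict with "camera_matrix" (3x3 intrinsics, pixels), "pose" (4x4, takes a point from camera to world coordinates); the wrist camera has in their place "mount" (4x4, takes a point from camera to tool coordinates, whose origin is the TCP and whose axes are the tool frame's). Camera axes: x right, y down, z forward; pixel columns grow to the right and rows downward; lengths in mm; the calibration is good to about 2 mm. A picture is of the moment at which its call begins: read the wrist's pose just before it. camera_info takes no time and is no camera call.
- close_job(): hands the job in, once; it reports no verdict.
The state is a dict: "time": time; "joint_positions": joint angles; "dq": joint speeds; "tau": joint torques, N m; "tool_pos": TCP position; "tcp_rot": TCP orientation; "contact_force": force on the tool from outside, world axes, zero at the start; "moment": the same for the moment, N m; "grip_width": finger opening in mm.
Only numpy, scipy, OpenCV 4.12 (cv2) and the standard library are available. Lean on these libraries where they do the work, as an engineer would, in place of code of your own. Each camera call takes 0.05 s, during which the arm holds its last target. There are 200 camera calls.

## Task

On the watchmaker's index slide, the carriage with the watch movement is locked in the middle hole. Pull its spring plunger knob up, move the carriage to the next hole on the side where the loupe stands, and let the pin snap fully home there, then leave it. Never force the carriage sideways against the pin, keep the movement holder seated in its nest, and leave everything else on the bench where it is.

Things in the scene. Friction and masses are not known exactly. Their poses are not given: they have to be found in the camera images.
- slide: index slide fixed to the bench: aluminium base plate 190 x 280 mm, 6 mm thick. Origin on the bench surface straight below the middle hole; z up, y along the rail (the carriage's travel), x from the plunger towards the nest. Steel rail at x = 0, 36 mm wide; end blocks 12 mm long, 28 mm high, centred at y = +-115 mm
- middle_hole (a point): mouth of the middle locking hole, on the rail's top, 24 mm above the bench. The rail has three holes, 10 mm long along the rail: this one, and one on each side of it in a plate that was set by hand, at 38 to 64 mm (differs each time and from side to side; not measured, it has to be felt)
- carriage (a joint): position of the carriage along the slide's y in m: 0 at the middle hole where it starts, positive to +y, end stops at +-0.078. It runs easily: about 1 N of friction, some 1.5 N more while the pin rides on the rail. The 8 mm pin has about 1 mm of play either way in a hole
- plate (a point): centre of the top face of the carriage plate, 37 mm above the bench: aluminium, 130 mm (slide x) by 60 mm (slide y), 12 mm thick, its underside 1 mm over the rail. The knob stands 40 mm from this point to slide -x, the nest 40 mm to +x
- plunger (a joint): height of pin and knob in m: 0 = pin home in a hole (8 mm deep), 0.008 = flat pin tip riding on the rail top, 0.014 = pulled to its stop. The spring presses it down with 8 N at 0, 11 N at 0.008, 14 N at 0.014; let go between holes it rides on the rail, and snaps in by itself when over a hole. More than 40 N on the pin (pushing the carriage on with the pin in a hole) damages it
- knob (a point): centre of the top face of the plunger knob, on the carriage above the rail: an upright black cylinder 24 mm in diameter and 20 mm high, its top 73 mm above the bench with the pin home. It rises and falls with the pin. Below it is a steel sleeve 16 mm in diameter (22 mm at its foot) and 16 mm high on the carriage plate.
- nest (a point): centre of the nest floor on the carriage, 80 mm in slide x from the knob axis, 37 mm above the bench; four jaws 10 mm high around it
- holder: blue movement holder with a brass watch movement on top, 37 mm wide, 32 mm high, loose in the nest, origin under its centre
- loupe: black loupe on a steel post with a dark foot, 155 mm high, fixed, beyond the slide's nest side, origin under its foot: at x = 172 mm and about y = +62 or -62 mm in the slide's frame. Its side is the one wanted. The loupe's tube reaches back to about x = 125 mm, 115 to 155 mm above the bench
- jar_rack: black rack of three white-capped jars, 36 x 100 mm, 27 mm high, fixed, standing in the same way behind the other station; origin under its centre
- glass_dish: small open glass dish, 48 mm wide, 18 mm high, origin under its centre; bystander
- teal_stand: empty green movement stand, 42 mm wide, 27 mm high, origin under its centre; bystander
- dust_blower: red rubber dust blower standing on its base, 68 mm wide, 85 mm high, origin under its centre; bystander
- screwdriver: thin screwdriver lying flat, 130 mm long, along its x; bystander
- polish_jar: green jar with white cap, 56 mm wide, 55 mm high, origin under its centre; bystander
- tweezers: steel tweezers lying flat, 120 mm long along x, 10 mm wide, 6 mm high; bystander
Things that resemble listed ones, but are neither listed nor needed, are in the scene too. What is shaped like the loupe but purple is not meant.

How it is judged:
By the outcome, as a careful person would: the job done as asked, in the order asked, and still so for the second after the job is handed in, with the robot touching nothing.
It also fails if it takes over 51 s, if anything falls off the work surface, if the arm or the gripper's body presses on something with over 40 N, if the wrist force passes 120 N, or if a joint passes its speed limit or range.

## Working session

There is one attempt and no reset: what is moved stays moved. The work goes in short steps, Python scripts to look and compute and a tool call to move; the robot and the scene stay as the last step left them, time stands still between calls to the robot, and variables do not carry over. Pictures are saved under pics/ and viewed, about 8 in all and at most 12, crops included, and the job is handed in when it is done.

Besides the shell and the picture viewer there is one more tool, called as a command line: name --pt "numbers of a row" for each row, then --argument value for the rest. carry_out: Moves the arm, as the interface text tells. Its arguments: {"type":"object","properties":{"rows":{"type":"array"},"hand":{"type":"number"}},"required":["rows"]}

```bash
ls; mkdir -p pics; cat > h.py <<'E'
from plant import *
import numpy as np, cv2
from scipy.spatial.transform import Rotation as R
def snap(n,f):
    o=get_obs(); im=capture(n); cv2.imwrite('pics/'+f,im[:,:,::-1]); return o,im
def campose(n,o=None):
    i=camera_info(n); K=np.array(i['camera_matrix'])
    if n!='wrist': return K,np.array(i['pose'])
    T=np.eye(4);T[:3,:3]=R.from_euler('xyz',o['tcp_rot']).as_matrix();T[:3,3]=o['tool_pos']
    return K,T@np.array(i['mount'])
def ray(n,u,v,z,o=None):
    K,P=campose(n,o); d=P[:3,:3]@np.linalg.inv(K)@[u,v,1]; c=P[:3,3]
    return c+d*(z-c[2])/d[2]
def proj(n,p,o=None):
    K,P=campose(n,o); q=P[:3,:3].T@(np.array(p)-P[:3,3]); q=K@q; return q[:2]/q[2]
E
python3 - <<'E'
from h import *
o,_=snap('top','top0.png'); snap('side','side0.png'); print(o)
for n in('top','side'): print(campose(n)[1].round(2))
E
```

```text
pics
{'time': 0.0, 'joint_positions': array([ 9.92040432e-01,  3.42698621e-01,  1.52501968e+00, -5.13207925e-05,
        1.27539163e+00, -1.46013640e-01]), 'dq': array([ 0.00030265, -0.0016299 , -0.00058004, -0.00035499,  0.00119271,
       -0.00021231]), 'tau': array([ 6.30788036e-04, -4.31246746e+01, -2.44210660e+01,  7.16690160e-02,
        5.60832547e-02, -1.24039111e-04]), 'tool_pos': array([219.93949807, 476.25874072, 226.05654252]), 'tcp_rot': array([ 3.02791186,  1.56927825, -2.1172044 ]), 'contact_force': array([ 0.22784335,  0.41644733, -0.49807272]), 'moment': array([-0.00317076, -0.00283153,  0.02518076]), 'grip_width': 92.00461881088945}
[[-2.00000e-02 -1.00000e+00  4.00000e-02  5.07170e+02]
 [-1.00000e+00  1.00000e-02 -0.00000e+00 -2.57900e+01]
 [ 0.00000e+00 -4.00000e-02 -1.00000e+00  1.11606e+03]
 [ 0.00000e+00  0.00000e+00  0.00000e+00  1.00000e+00]]
[[-1.0000e+00 -5.0000e-02  3.0000e-02  5.2432e+02]
 [-6.0000e-02  7.7000e-01 -6.3000e-01  6.2546e+02]
 [ 1.0000e-02 -6.4000e-01 -7.7000e-01  8.5971e+02]
 [ 0.0000e+00  0.0000e+00  0.0000e+00  1.0000e+00]]
```

View pics/top0.png

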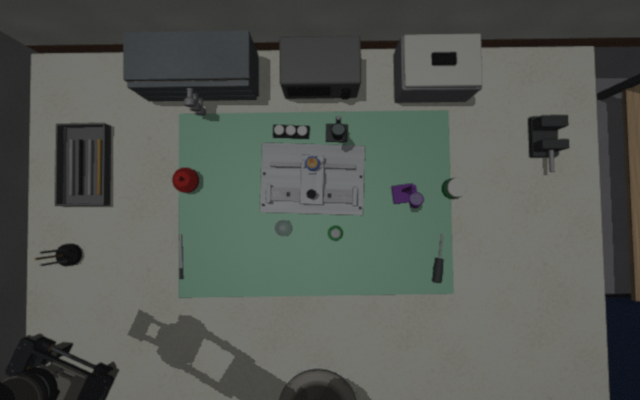

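View pics/side0.png

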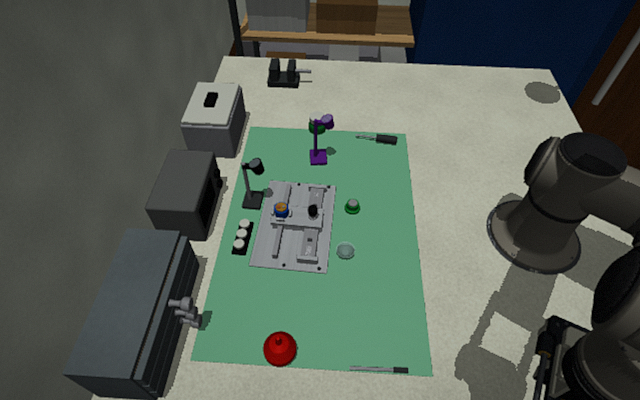

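The top view shows the slide with its knob at (311,194) and nest at (312,162). The black loupe is at (338,131) and the rack at (291,131). The loupe is on the right, which is world -y. Look-alikes for the loupe: the purple one at (408,195) and the grey microscope at (194,100). For the knob: the block at (354,196) or the dark foot. I choose the black cylinder at (311,194) and will check it in a crop.

```bash
python3 - <<'E'
from h import *
im=cv2.imread('pics/top0.png'); c=cv2.resize(im[110:225,250:380],None,fx=5,fy=5,interpolation=cv2.INTER_CUBIC)
c=cv2.convertScaleAbs(c,alpha=1.5); cv2.imwrite('pics/crop.png',c)
for nm,u,v,z in [('knob',311,194,73),('holder',312,162,69),('pl c1',262,143,6),('c2',365,144,6),('c3',260,212,6),('c4',364,214,6),('loupe',338,134,0),('teal',335,233,27),('dish',284,228,18)]: print(nm,ray('top',u,v,z).round(1))
E
```

```text
knob [569.2   6.4  73. ]
holder [651.4   2.8  69. ]
pl c1 [713.9 139.7   6. ]
c2 [ 707.1 -140.2    6. ]
c3 [526.6 146.6   6. ]
c4 [ 517.  -133.8    6. ]
loupe [736.8 -67.5   0. ]
teal [467.8 -54.2  27. ]
dish [482.8  81.2  18. ]
```

View pics/crop.png

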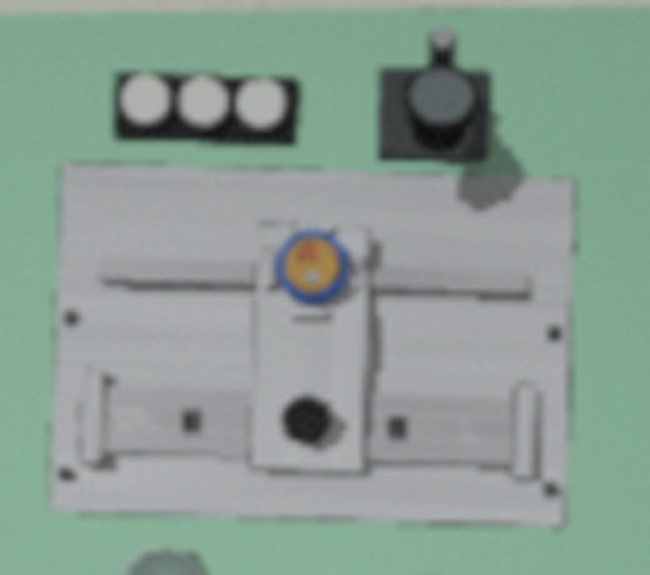

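The crop confirms the choice: knob at crop (308,420), nest and holder at (311,266), loupe at (440,95) on -y. Rail holes appear at (191,420) and (398,428). Next I compute the geometry.

```bash
python3 - <<'E'
from h import *
f=lambda u,v,z: ray('top',250+u/5,110+v/5,z)
k=f(308,418,73);print('knob',k)
for n,u,v in(('L',191,421),('R',398,428)):
    p=f(u,v,24);print(n,p,np.linalg.norm((p-k)[:2]))
a,b=f(191,421,24),f(398,428,24);print('yaw',np.degrees(np.arctan2(-(a-b)[0],(a-b)[1])))
o=get_obs();M=R.from_euler('xyz',o['tcp_rot']).as_matrix();print(M.round(3))
print('jaw az',np.degrees(np.arctan2(M[1,2],M[0,2])), o['joint_positions'][5])
print(np.array(camera_info('wrist')['mount']).round(2))
E
```

```text
knob [570.16298852   4.82221116  73.        ]
L [572.45254473  68.48302012  24.        ] 63.70196751942129
R [567.08173966 -41.51829364  24.        ] 46.442830223223545
yaw -2.7952419533618973
[[-0.001 -0.908  0.419]
 [-0.001  0.419  0.908]
 [-1.     0.    -0.001]]
jaw az 65.20269453538742 -0.145996860880841
[[   0.     -0.29    0.96 -158.39]
 [   0.     -0.96   -0.29   79.15]
 [   1.      0.      0.     -0.66]
 [   0.      0.      0.      1.  ]]
```

carry_out --pt "350 -471 -46 22.5" --pt "350 -471 -46 22.5" --pt "350 -471 -46 22.5" --pt "350 -471 -46 22.5" --pt "350 -471 -46 22.5" --pt "350 -471 -46 22.5" --pt "350 -471 -46 22.5" --pt "350 -471 -46 22.5" --pt "350 -471 -46 22.5" --pt "350 -471 -46 22.5" --pt "350 -471 -46 22.5" --pt "350 -471 -46 22.5" --pt "350 -471 -46 22.5" --pt "350 -471 -46 22.5" --pt "350 -471 -46 22.5" --pt "350 -471 -46 22.5" --pt "350 -471 -46 22.5" --pt "350 -471 -46 22.5" --pt "350 -471 -46 22.5" --pt "350 -471 -46 22.5" --hand 50

```text
time: 1.77
tool_pos: [569.4, 6.5, 180.4]
tcp_rot: [3.038, 1.57, -1.713]
contact_force: [-0.1, -0.9, -0.3]
grip_width: 50.1
```

```bash
python3 - <<'E'
from h import *
o,im=snap('wrist','w1.png');print(o['tool_pos'],o['tcp_rot'],o['grip_width'],o['time'],o['contact_force'])
np.save('o1.npy',o,allow_pickle=True)
M=R.from_euler('xyz',o['tcp_rot']).as_matrix();print('az',np.degrees(np.arctan2(M[1,2],M[0,2])))
print('knob pred',proj('wrist',[570,5,73],o))
E
```

```text
[569.44336544   6.545368   180.4266943 ] [ 3.03771661  1.56958606 -1.71305995] 50.073229587802395 1.7667 [-0.10353716 -0.85599568 -0.27676937]
az 87.8005583177805
knob pred [318.27747956 202.95389193]
```

View pics/w1.png

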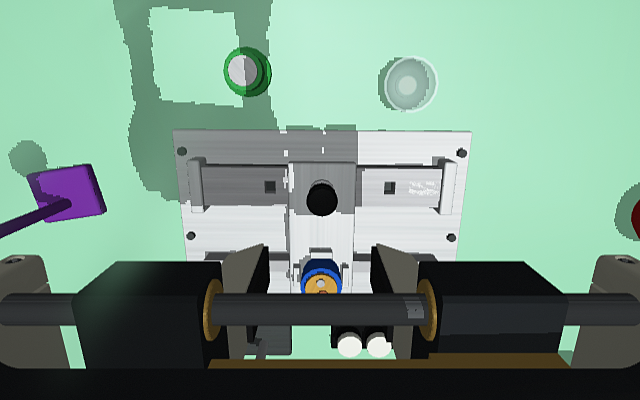

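The wrist view (flipped, left is -y) shows the knob as a black blob about (306-337, 180-216), and holes at (269,187) on -y and (390,188) on +y. Now I refine the positions.

```bash
python3 - <<'E'
from h import *
o=np.load('o1.npy',allow_pickle=True).item(); im=cv2.imread('pics/w1.png')
g=im.max(2)
n,l,s,c=cv2.connectedComponentsWithStats(((g<35)[170:230,290:350]).astype('uint8'))
for i in range(1,n):
  if s[i,4]>100: print(s[i]+[290,170,0,0,0],c[i]+[290,170])
sub=g[178:198];
for x0,x1 in((255,285),(380,405)):
  m=(g[176:200,x0:x1]<60); ys,xs=np.nonzero(m); print('hole px',xs.mean()+x0,ys.mean()+176,np.ptp(xs)+1,np.ptp(ys)+1)
  h=ray('wrist',xs.mean()+x0+.0,ys.mean()+176,24,o); print(h)
k=ray('wrist',321.5,200.5,73,o);print('knob',k)
kk=proj('wrist',[k[0],k[1],73],o)
for dy in(-12,12): print(proj('wrist',[k[0],k[1]+dy,73],o))
print(proj('wrist',[k[0]+12,k[1],73],o),proj('wrist',[k[0]-12,k[1],53],o))
print('nest side rail/plate corners', ray('wrist',175,130,6,o),ray('wrist',470,131,6,o))
E
```

```text
[307 183  31  33 789] [321.60202788 199.54879594]
hole px 269.5208333333333 186.08333333333334 11 12
[566.93582355 -39.86231325  24.        ]
hole px 390.5081967213115 188.9344262295082 11 11
[573.71226278  71.05817953  24.        ]
knob [568.08544457   7.60073805  73.        ]
[306.20835735 201.03853816]
[336.80764877 199.96089814]
[322.03551858 214.99882705] [320.88778443 179.80712681]
nest side rail/plate corners [ 514.76785883 -125.9836536     6.        ] [525.77103219 146.9341865    6.        ]
```

carry_out --pt "-1 1 -40 0" --pt "-1 1 -75 0" --pt "-1 1 -100 0" --pt "-1 1 -115 0" --pt "-1 1 -125 0" --pt "-1 1 -131 0" --pt "-1 1 -134 0" --pt "-1 1 -134 0" --pt "-1 1 -134 0" --hand 50

```text
time: 2.57
tool_pos: [569.2, 7.5, 47.5]
tcp_rot: [-2.216, 1.568, -0.684]
contact_force: [1.0, 0.3, 1.0]
grip_width: 50.5
```

carry_out --pt "0 0 0 0" --pt "0 0 0 0" --pt "0 0 0 0" --pt "0 0 0 0" --hand 32

```text
time: 2.9
tool_pos: [569.5, 7.4, 48.0]
tcp_rot: [-2.076, 1.568, -0.544]
contact_force: [-0.1, 1.1, 0.6]
grip_width: 32.7
```

```bash
python3 - <<'E'
from h import *
o,im=snap('wrist','w2.png');print(o['tool_pos'],o['tcp_rot'],o['grip_width'],o['time'],o['contact_force'])
cv2.imwrite('pics/w2c.png',cv2.resize(im[140:400,170:470,::-1],None,fx=2.2,fy=2.2))
E
```

```text
[569.45304757   7.43053913  47.95207466] [-2.0760994   1.56770417 -0.54357522] 32.70617509333533 2.9 [-0.09063922  1.14687128  0.62915518]
```

View pics/w2c.png

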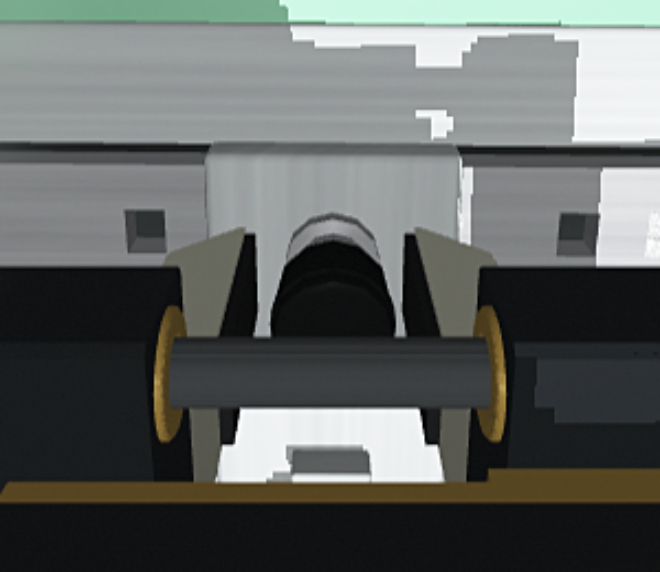

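The knob spans 272-396 (centre 334) and the pads' inner edges are at 257 and 403 (centre 330). So the knob sits about 0.8 mm to +y of the jaw centre; I shift and close in stages.

carry_out --pt "-0.5 0.8 -2 0" --pt "-0.5 0.8 -2 0" --pt "-0.5 0.8 -2 0" --pt "-0.5 0.8 -2 0" --hand 26

```text
time: 3.28
tool_pos: [568.8, 8.3, 45.7]
tcp_rot: [-2.153, 1.568, -0.62]
contact_force: [0.1, -0.0, -0.5]
grip_width: 25.8
```

carry_out --pt "0 0 0 0" --pt "0 0 0 0" --pt "0 0 0 0" --hand 24.5

```text
time: 3.53
tool_pos: [568.8, 8.2, 45.7]
tcp_rot: [-2.154, 1.568, -0.621]
contact_force: [-0.5, 1.0, 0.2]
grip_width: 24.1
```

carry_out --pt "0 0 0 0" --pt "0 0 0 0" --pt "0 0 0 0" --pt "0 0 0 0" --hand 18

```text
time: 3.87
tool_pos: [568.8, 8.2, 45.7]
tcp_rot: [-2.157, 1.568, -0.625]
contact_force: [-0.4, -0.3, 0.7]
grip_width: 23.3
```

carry_out --pt "0 0 2 0" --pt "0 0 4 0" --pt "0 0 6 0" --pt "0 0 8 0" --pt "0 0 10 0" --pt "0 0 11 0" --pt "0 0 11 0" --pt "0 0 11 0"

```text
time: 4.53
tool_pos: [568.7, 8.3, 56.5]
tcp_rot: [-2.228, 1.568, -0.695]
contact_force: [5.2, -0.4, -13.2]
grip_width: 22.9
```

carry_out --pt "-0.1 -2 0 0" --pt "-0.2 -5 0 0" --pt "-0.4 -10 0 0" --pt "-0.6 -15 0 0" --pt "-0.8 -20 0 0" --pt "-1 -25 0 0" --pt "-1.2 -30 0 0" --pt "-1.4 -35 0 0" --pt "-1.6 -39 0 0" --pt "-1.7 -41 0 0" --pt "-1.7 -42 0 0" --pt "-1.7 -42 0 0" --pt "-1.7 -42 0 0"

```text
time: 5.62
tool_pos: [566.8, -33.9, 56.5]
tcp_rot: [-2.422, 1.569, -0.889]
contact_force: [2.7, -0.5, -13.3]
grip_width: 22.8
```

carry_out --pt "0 0 -1 0" --pt "0 0 -2 0" --pt "0 0 -2.7 0" --pt "0 0 -2.7 0" --pt "0 0 -2.7 0"

```text
time: 6.03
tool_pos: [566.8, -33.8, 53.8]
tcp_rot: [-2.438, 1.569, -0.906]
contact_force: [2.2, -1.7, -10.8]
grip_width: 23.5
```

carry_out --pt "0 0 0 0" --pt "0 0 0 0" --pt "0 0 0 0" --pt "0 0 0 0" --hand 26

```text
time: 6.37
tool_pos: [567.3, -33.9, 54.8]
tcp_rot: [-2.135, 1.567, -0.602]
contact_force: [0.0, 0.0, 0.9]
grip_width: 26.1
```

carry_out --pt "0 -0.5 0 0" --pt "-0.1 -1 0 0" --pt "-0.1 -1.5 0 0" --pt "-0.1 -2 0 0" --pt "-0.1 -2.5 0 0" --pt "-0.1 -2.5 0 0"

```text
time: 6.87
tool_pos: [567.6, -35.3, 55.3]
tcp_rot: [-1.674, 1.567, -0.142]
contact_force: [0.0, 6.3, 3.5]
grip_width: 26.0
```

carry_out --pt "0 -0.5 0 0" --pt "0 -1 0 0" --pt "0 -1 0 0"

```text
time: 7.12
tool_pos: [567.6, -35.3, 55.3]
tcp_rot: [-1.305, 1.567, 0.228]
contact_force: [0.4, 6.3, 1.2]
grip_width: 25.9
```

```bash
python3 - <<'E'
from h import *
o,im=snap('wrist','w3.png');print(o['tool_pos'],o['contact_force'])
cv2.imwrite('pics/w3c.png',cv2.resize(im[140:400,170:470,::-1],None,fx=2.2,fy=2.2))
E
```

```text
[567.57153748 -35.3472934   55.30692416] [0.43410618 6.29932644 1.17659397]
```

View pics/w3c.png

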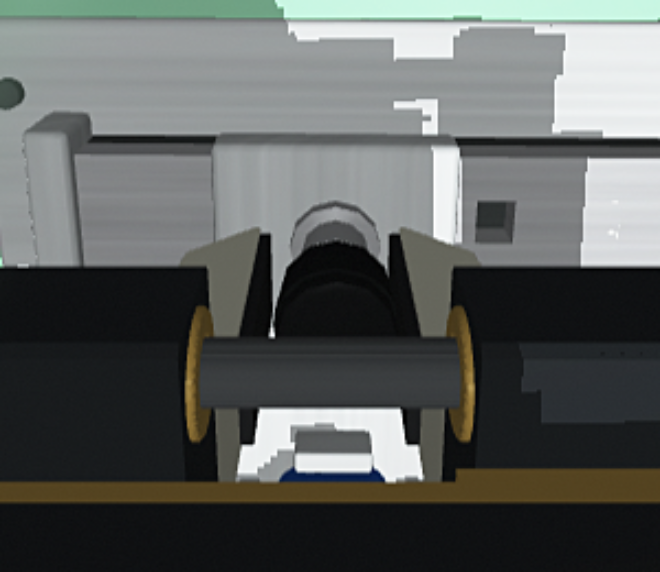

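The pin looks raised in the picture (knob bottom about row 240, sleeve foot about row 203). I check the height numerically.

```bash
python3 - <<'E'
from h import *
o=get_obs(); o2=dict(o); o2['tool_pos']=np.array([569.45,7.43,47.95]); o2['tcp_rot']=np.array([-2.0761,1.5677,-.5436])
c=lambda p,q:((proj('wrist',p,q)-[170,140])*2.2).round(0)
for nm,q,k in(('w2',o2,[569,8.2]),('w3',o,[567,-35])):
  for h in(0,8): print(nm,h,'near-bottom',c([k[0]-12,k[1],53+h],q),'near-top',c([k[0]-12,k[1],73+h],q))
  print('foot',c([k[0]-11,k[1],37],q),'plate edge',c([k[0]-25,k[1],37],q),'sleeve top near',c([k[0]-8,k[1],53],q),'far',c([k[0]+8,k[1],53],q))
E
```

```text
w2 0 near-bottom [332. 232.] near-top [333. 274.]
w2 8 near-bottom [332. 248.] near-top [333. 295.]
foot [332. 208.] plate edge [330. 151.] sleeve top near [333. 249.] far [336. 315.]
w3 0 near-bottom [330. 218.] near-top [330. 257.]
w3 8 near-bottom [330. 233.] near-top [330. 276.]
foot [330. 196.] plate edge [328. 141.] sleeve top near [331. 234.] far [333. 298.]
```

carry_out --pt "0 -1 0 0" --pt "0 -1.5 0 0" --pt "0 -2 0 0" --pt "0 -2 0 0"

```text
time: 7.5
tool_pos: [567.5, -36.6, 55.2]
tcp_rot: [-1.059, 1.567, 0.474]
contact_force: [-0.7, 5.2, 0.1]
grip_width: 26.0
```

carry_out --pt "0 -1 0 0" --pt "0 -1.5 0 0" --pt "0 -2 0 0" --pt "0 -2 0 0"

```text
time: 7.83
tool_pos: [567.4, -38.0, 54.8]
tcp_rot: [-0.829, 1.566, 0.703]
contact_force: [1.1, 5.5, -0.8]
grip_width: 25.9
```

carry_out --pt "0 -1 0 0" --pt "0 -1.5 0 0" --pt "0 -2 0 0" --pt "0 -2 0 0"

```text
time: 8.17
tool_pos: [567.2, -40.4, 54.6]
tcp_rot: [-0.819, 1.567, 0.713]
contact_force: [-0.3, 0.9, -0.1]
grip_width: 25.9
```

```bash
python3 - <<'E'
from h import *
o,im=snap('wrist','w4.png');print(o['tool_pos'],o['contact_force'])
cv2.imwrite('pics/w4c.png',cv2.resize(im[140:400,170:470,::-1],None,fx=2.2,fy=2.2))
c=lambda p,q:((proj('wrist',p,q)-[170,140])*2.2).round(0)
for h in(0,8): print(h,c([555,-39.5,53+h],o),c([555,-39.5,73+h],o))
E
```

```text
[567.19785907 -40.40721425  54.61604797] [-0.26790812  0.9437802  -0.08047736]
0 [333. 220.] [334. 260.]
8 [333. 235.] [334. 279.]
```

View pics/w4c.png

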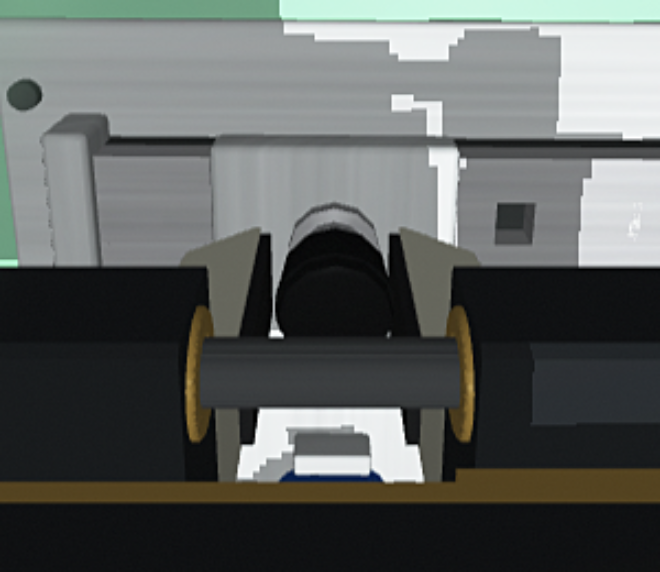

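The knob has dropped: its bottom is at row 228 (was 240), its top edge at about 262 (was 276), and the side force fell from 5.5 to 0.9 N. The pin snapped in. I release and withdraw straight up.

carry_out --pt "0 0.5 0 0" --pt "0 0.5 0 0" --pt "0 0.5 0 0" --pt "0 0.5 0 0" --pt "0 0.5 0 0" --hand 50

```text
time: 8.63
tool_pos: [567.3, -40.0, 54.7]
tcp_rot: [-0.877, 1.567, 0.655]
contact_force: [0.4, -0.2, -0.5]
grip_width: 49.4
```

carry_out --pt "0 0 8 0" --pt "0 0 20 0" --pt "0 0 40 0" --pt "0 0 65 0" --pt "0 0 95 0" --pt "0 0 115 0" --pt "0 0 125 0" --pt "0 0 126 0" --pt "0 0 126 0"

```text
time: 9.38
tool_pos: [567.1, -39.9, 180.7]
tcp_rot: [-0.91, 1.567, 0.622]
contact_force: [0.2, -0.0, 0.1]
grip_width: 50.2
```

```bash
python3 - <<'E'
from h import *
o,im=snap('wrist','w5.png');print(o['tool_pos'],o['contact_force'])
for k in([566.6,-39.3],):
  for h in(0,8): print(h,[proj('wrist',[k[0]+dx,k[1]+dy,z+h],o).round(1) for dx,dy,z in((12,0,73),(-12,0,53),(0,-12,73),(0,12,73))])
n,l,s,c=cv2.connectedComponentsWithStats(((im.max(2)<35)[150:235,280:360]).astype('uint8'))
for i in range(1,n):
  if s[i,4]>100: print(s[i]+[280,150,0,0,0])
m=im.max(2)[175:205,360:400]<60; ys,xs=np.nonzero(m)
if len(xs): print('dark near middle hole',ray('wrist',xs.mean()+360,ys.mean()+175,24,o),len(xs))
cv2.imwrite('pics/w5c.png',cv2.resize(im[110:310,150:490,::-1],None,fx=2.2,fy=2.2))
E
```

```text
[567.09508266 -39.93869892 180.66157488] [ 0.21275913 -0.00529092  0.05475227]
0 [array([321.1, 215.5]), array([319.9, 180.3]), array([305.2, 201.6]), array([335.8, 200.5])]
8 [array([321.1, 218.9]), array([319.9, 182.6]), array([304.9, 204.6]), array([336.3, 203.5])]
[305 183  31  33 786]
dark near middle hole [569.97226361   9.66457689  24.        ] 41
```

View pics/w5c.png

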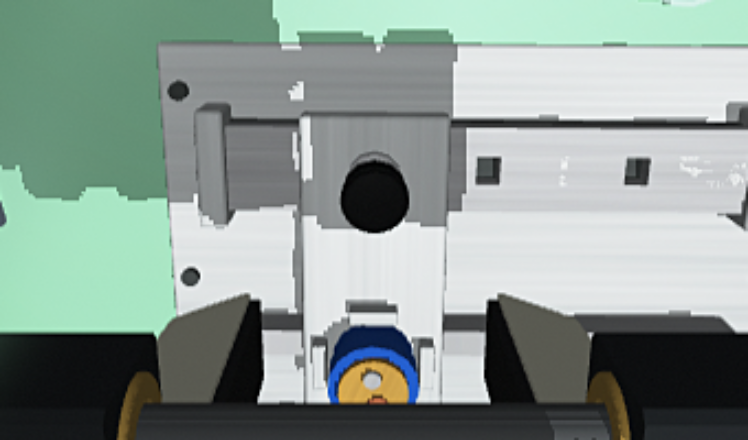

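The knob blob is 31x33 px at rows 183-216, the same as the first home view at the same height. The uncovered middle hole is at crop (488,170), the other at (637,170), and the holder sits in its nest at (372,375). Handing in.

```bash
python3 -c "
from plant import *
print(close_job())"
```

```text
the job is handed in; nothing more can be done
None
```

The carriage is now locked in the hole on the loupe's side (slide -y). I pulled the knob up 11 mm, carried the carriage 42 mm and let the pin down onto the rail. Then I opened the jaws slightly and nudged the carriage until the pin snapped in at about 47 mm.

**Pin home:** after release, the knob looks the same in the wrist camera as it did when locked at the start. The side force fell from 5.5 to 0.9 N at the snap.

**Forces:** the highest sideways push I read was 6.3 N, while the pin was riding on the rail, well under 40 N. Those readings come at the end of each move, so a brief peak in between would not show. The friction was higher than stated, about 5–6 N instead of 2.5 N.

**Rest of the bench:** the holder still sits in its nest, and the gripper is clear with zero contact force. I did not take another overview picture of the bystanders at the end, but the arm only passed high above them. The job took about 9.4 s.

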